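# Dry-lay a small control panel

## Task

Lay out the parts on the bare aluminium panel for a trial fit: the flat fibre spacer on the scribed rectangle, the black junction block centred on top of the spacer, the longer blue terminal block to the left of the spacer, the shorter one to its right, and the small circuit board behind the spacer (away from the robot). Leave a gap of about 3 cm between the spacer and each of its three neighbours, centre them on the spacer's sides and set every part with its long side running left to right along the panel, squared up with it. Leave the other things on the table where they are.

Things in the scene. Friction and masses are not known exactly. Their poses are not given: they have to be found in the camera images.
- panel: Fixed bare aluminium panel, 160 (x) x 262 (y) x 4 mm, on four stand-offs, its top 18 mm above the table, turned up to 0.15 rad. The dark scribed rectangle on it, 50 (x) x 84 (y) mm, is the spacer's place. Origin: on the underside, below that rectangle's centre; it spans -45 to 115 mm in x, -122 to 140 in y. +x: to its back, away from the robot; +y: to its left as the robot sees it.
- spacer: Flat light-brown fibre plate, 50 (x) x 84 (y) x 10 (z) mm, with two small brass-rimmed screw holes, about 60 g. y axis along its length, x across; origin at the centre of its underside. Grip it across x from above. Half a turn makes no difference.
- junction: Black cable junction block, 37 (x) x 75 (y) x 26 (z) mm, flat below, the solid body 24 mm high, about 90 g. y axis along its length, x across; origin at the centre of its underside. Grip it across x from above. Half a turn makes no difference.
- long_terminal: The longer blue terminal block, six screws: 16 (x) x 46 (y) x 16 (z) mm, about 22 g. y axis along its length, x across; origin at the centre of its underside. Grip it across x from above. Half a turn makes no difference.
- short_terminal: The shorter blue terminal block, four screws: 16 (x) x 30 (y) x 16 (z) mm, about 15 g. y axis along its length, x across; origin at the centre of its underside. Grip it across x from above. Half a turn makes no difference.
- board: Small circuit board on four stand-offs, 45 (x) x 70 (y) mm, 21 mm high over its components; the bare board is 8 to 10 mm above the ground, connectors up to 20 mm high at the middle of both long edges (grip there); about 43 g. y axis along its length, x across; origin at the centre of its underside. Grip it across x from above. Half a turn makes no difference.
- eraser: Bystander: eraser with a sleeve, 21 x 45 x 12 mm. Origin at the centre of its underside. Not to be moved. (Behind it and the parts, right of the panel, an oscilloscope some 0.2 m high stands fixed, its left front corner about 0.55 m ahead of the robot: carry things round in front of it.)
- usb_stick: Bystander: memory stick, 18 x 53 x 8 mm. Origin at the centre of its underside. Not to be moved.
- flux_tin: Bystander: small round tin, 48 mm across, 22 mm high. Origin at the centre of its underside. Not to be moved.
Not all that is in view belongs to the job. Of the things that look like the spacer, take the one that is nearest to the robot's base at the start.

How it is judged (in metres and radians):
At the end, for the whole second after the job is handed in: Spacer within 12 mm of the rectangle, junction block within 12 mm on it; long block left, short right, board behind, each 30 mm (+-13) off the spacer, within 18 mm of the rectangle's centre line; all within 0.21 rad of square, upright, released, at rest (angle between each of spacer, junction, long_terminal, short_terminal, board's own z axis and vertical below 0.1 rad and angle between the y axis of each of spacer, junction, long_terminal, short_terminal, board and the y axis of panel, either way round below 0.21 rad and linear speed of each of spacer, junction, long_terminal, short_terminal, board below 0.02 m/s and z of spacer in the frame of panel between 0.015 and 0.021 m and z of junction in the frame of panel between 0.025 and 0.031 m and z of long_terminal in the frame of panel between 0.015 and 0.021 m and z of short_terminal in the frame of panel between 0.015 and 0.021 m and z of board in the frame of panel between 0.015 and 0.021 m and horizontal distance between spacer and panel below 0.012 m and horizontal distance between junction and spacer below 0.012 m and horizontal distance between long_terminal and spacer between 0.082 and 0.109 m and y of long_terminal in the frame of panel above 0.03 m and x of long_terminal in the frame of panel between -0.018 and 0.018 m and horizontal distance between short_terminal and spacer between 0.074 and 0.101 m and y of short_terminal in the frame of panel below -0.03 m and x of short_terminal in the frame of panel between -0.018 and 0.018 m and horizontal distance between board and spacer between 0.0645 and 0.0915 m and x of board in the frame of panel above 0.03 m and y of board in the frame of panel between -0.018 and 0.018 m); the robot touches nothing.
It fails at once if a bystander (eraser, memory stick, round tin) is moved by more than 25 mm (distance of any of eraser, usb_stick, flux_tin from where it was at the start of the episode above 0.025 m).
It also fails if it takes over 128 s, if anything falls off the work surface, if the arm or the gripper's body presses on something with over 40 N, if the wrist force passes 120 N, or if a joint passes its speed limit or range.

## Robot

A 7-joint arm with a two-finger parallel gripper is mounted at the origin on the work surface; the furniture and walls round the work are solid. World frame = base frame: x ahead of the robot, y to its left, z up, the work surface at z = 0. Lengths are in mm, angles in rad, forces in N, time in s.
With the tool pointing down it reaches from about 425 to 875 mm from the base axis. Payload 4.7 kg.
Tool frame: the origin (TCP) lies midway between the tips of the shut fingers; the grasp point (between the pads) lies 19 mm behind it; z points along the fingers, y is the line along which they close (so a half turn about z gives the same grasp; the last joint's range is limited). The gripper opens to 85 mm and grips with 20 to 120 N. Pads are 22 mm wide; open, the fingers measure 114 mm over their backs; the gripper's body (76 mm by 85 mm) begins 54 mm behind the grasp point. The pads swing forward as they close: fully open they stand 13 mm farther back than shut.
Start: joints at [-1.27, 0.321, -0.07, 1.45, 0.023, 1.371, -0.057], TCP at [183.902, 623.462, 231.349] pointing down, gripper open.
Joint ranges: [-2.86, 2.86], [-0.3, 2.09], [-1.38, 1.24], [0.06, 2.45], [-1.56, 4.7], [0.09, 2.05], [-2.69, 2.69]. Speed limits (rad/s): [2.57, 2.57, 3.14, 3.14, 3.14, 3.14, 3.14].

## Interface

Orientations are given as [roll, pitch, yaw] about the fixed x, y, z axes, in that order (R = Rz(yaw) Ry(pitch) Rx(roll)).
In Python, from workcell import manip gives the robot as it stands. The module is installed in compiled form; this text tells all that it offers.
- The arm moves only by the shell command python3 -m pendant 'ROWS' [OPENING] [FORCE]. ROWS is JSON, a list of rows, each a list of 4 numbers: the shift along the tool's x, y, z in m, then the turn about the tool's z in units of 6 degrees (1.0 is 6 degrees). A call has 1 to 10 rows; each row is the pose to reach, as a shift and turn from the pose commanded when the call began, along the tool's axes at that moment; what a row does not reach only later rows make up. A row lasts 1/8 s, in which the tool goes at most 62.5 mm and 10.7 degrees, less where a joint would pass 70% of its speed; a pose out of reach is approached as far as the arm can. A call with a gripper value outside its range is refused whole. OPENING is the opening in per cent of the stroke, from 0 (shut) to 100 (fully open), set as the call begins (- or left out, the last holds). The fingers move at their own pace and stop on an object; FORCE is the grip in N (left out, the last holds). Time passes only in rows, so rows that repeat a pose let the fingers close. It gives the time, the measured TCP pose, the force, the opening and the grip force at its end, in the units of the state.
- manip.sense(): the state, without advancing time (a new reading comes with each control period).
- manip.capture(name): name is "scene" or "top" or "wrist"; returns the picture (480x640x3 uint8, red, green, blue); there is no depth.
- manip.camera_info(name): a dict with "K" (3x3 intrinsics, pixels), "world_from_camera" (4x4, takes a point from camera to world coordinates). Camera axes: x right, y up, looking along -z (the intrinsics and any distortion apply to the point x, -y, -z); pixel columns grow to the right and rows downward; lengths in mm; the calibration is good to about 2 mm. A picture is of the moment at which its call begins: read the wrist's pose just before it. camera_info takes no time and is no camera call; for the wrist camera it gives the pose at the moment of the call.
- manip.sign_off(): hands the job in; it is judged then, once.
Trained networks look in the newest picture that a camera, given by its name, has taken for a name from the list of things; names that differ only in an ending like _2 or _b are one class to them, and where a whole thing is asked for, a point or a joint stands for the part that bears it (a point fixed in the world has none). Each returns a list of dicts, best first, with "score" (0 to 1); they miss things now and then, are a little off and sometimes report something else, mostly with a low value. They report only what shows in the picture. A call takes as long as a camera call. They do not tell look-alikes from the thing itself.
- manip.look_for(target, camera): "rect" ([left, top, right, bottom] in pixels, round what is visible of it).
- manip.regions_of(target, camera): "pixels" (480x640 bool, what is visible of it) and "rect" ([left, top, right, bottom] in pixels, round what is visible of it).
- manip.place_of(target, camera): "point" ([row, column] in pixels: a listed point, or the origin of a listed thing).
The state is a dict: "clock": time; "q": joint angles; "dq": joint speeds; "joint_torque": joint torques, N m; "position": TCP position; "tcp_rot": TCP orientation; "force": force on the tool from outside, world axes, zero at the start; "moment": the same for the moment, N m; "gripper_width": finger opening in mm; "grip_force": force on a finger pad.
Only numpy, scipy, OpenCV 4.12 (cv2) and the standard library are available. Lean on these libraries where they do the work, as an engineer would, in place of code of your own. Each camera call takes 0.05 s, during which the arm holds its last target. There are 200 camera calls.

## Working session

There is one attempt and no reset: what is moved stays moved. The work goes in short steps, Python scripts to look and compute and a shell command to move; the robot and the scene stay as the last step left them, time stands still between calls to the robot, and variables do not carry over. Pictures are saved under pics/ and viewed, at most 14 in all, crops included, and the job is handed in when it is done.

```bash
mkdir -p pics
python3 - <<'E'
from workcell import manip
import cv2
print(manip.sense())
for c in("scene","top"):
    im=manip.capture(c); cv2.imwrite(f"pics/{c}0.png",im[:,:,::-1])
    i=manip.camera_info(c); print(c,i)
    for t in["panel","spacer","junction","long_terminal","short_terminal","board","eraser","usb_stick","flux_tin"]:
        print(t,[([int(x) for x in r["point"]],round(r["score"],2)) for r in manip.place_of(t,c)[:4]])
E
```

```text
{'clock': 0.0, 'q': array([-1.26988779,  0.32179783, -0.07009797,  1.45173265,  0.02259712,
        1.37078338, -0.05690896]), 'dq': array([ 0.00042528, -0.00096184,  0.00190546,  0.00055189,  0.00122071,
       -0.00232696,  0.00019264]), 'joint_torque': array([ 2.08899414e-04, -4.93578601e+01, -3.81986741e-01, -3.14334762e+01,
        1.29376998e-02,  1.10019700e-02, -2.28896181e-05]), 'position': array([183.76071981, 622.90029088, 230.21100351]), 'tcp_rot': array([-3.13966096e+00,  9.41229794e-05,  2.85481908e+00]), 'force': array([-0.58127178, -0.555986  ,  0.13332907]), 'moment': array([-0.00126244,  0.02033677, -0.02773944]), 'grip_force': 0.0, 'gripper_width': 85.44819942141409}
scene {'K': array([[619.48232745,   0.        , 329.24003852],
       [  0.        , 619.48232745, 237.45859868],
       [  0.        ,   0.        ,   1.        ]]), 'world_from_camera': array([[ 5.70502395e-01,  4.58858876e-01, -6.81157507e-01,
        -8.36271153e+02],
       [-8.21134410e-01,  3.02229477e-01, -4.84144219e-01,
        -9.65172497e+02],
       [-1.62879948e-02,  8.35527304e-01,  5.49
[... 560 characters left out ...]
era': array([[ 2.24158584e-03,  9.84411613e-01, -1.75865722e-01,
         2.32631819e+02],
       [-9.99983015e-01,  1.26044500e-03, -5.69042707e-03,
        -3.80927058e+01],
       [-5.38005342e-03,  1.75875491e-01,  9.84397718e-01,
         1.25997302e+03],
       [ 0.00000000e+00,  0.00000000e+00,  0.00000000e+00,
         1.00000000e+00]])}
panel [([250, 247], 0.84)]
spacer [([256, 506], 0.79), ([238, 443], 0.63), ([283, 365], 0.27), ([228, 140], 0.2)]
junction [([239, 393], 0.71)]
long_terminal [([287, 406], 0.54)]
short_terminal [([280, 444], 0.44)]
board [([243, 343], 0.85), ([286, 405], 0.67)]
eraser [([285, 367], 0.45)]
usb_stick [([226, 140], 0.45), ([253, 138], 0.32)]
flux_tin []
```

View pics/top0.png

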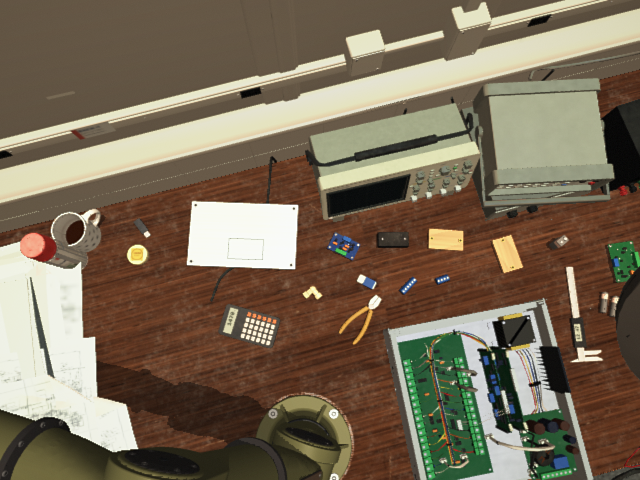

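View pics/scene0.png

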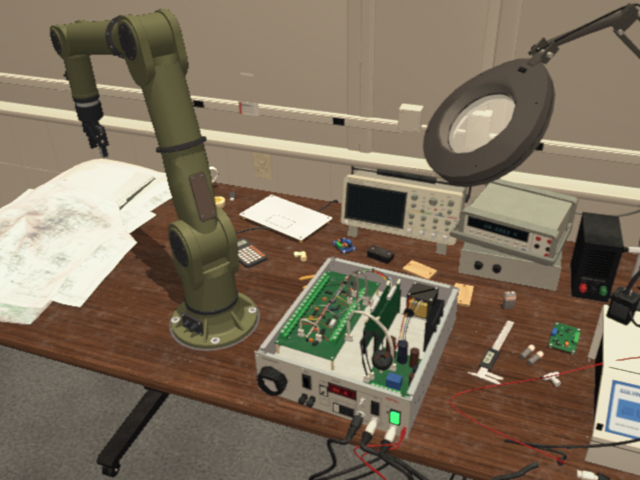

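Top view: two spacer look-alikes, at (col 446,row 239) and (508,253); the long blue block is at (408,286), the short one at (443,280), junction (393,240), board (343,245), panel rectangle (246,249), eraser (367,282), flux tin (138,255), USB stick (142,228). The green board at (625,260) is also a board look-alike, but too far to be meant. I'll work out the positions next and take one close crop.

```bash
cat > h.py <<'E'
from workcell import manip
import numpy as np, cv2
def world(uv,z,cam,info=None):
    i=info or manip.camera_info(cam); K=i["K"];T=i["world_from_camera"]
    uv=np.atleast_2d(np.asarray(uv,float))
    d=np.c_[(uv[:,0]-K[0,2])/K[0,0],-(uv[:,1]-K[1,2])/K[1,1],-np.ones(len(uv))]@T[:3,:3].T
    return (T[:3,3]+d*((z-T[2,3])/d[:,2])[:,None])[:,:2]
def fit(mask,z,cam,info=None):
    "centre, long, short, yaw of long axis (world), mask seen as lying at height z"
    c=max(cv2.findContours(mask.astype(np.uint8),0,1)[0],key=cv2.contourArea)
    w=world(c[:,0,:],z,cam,info).astype(np.float32)
    b=cv2.boxPoints(cv2.minAreaRect(w)); e=[b[1]-b[0],b[2]-b[1]]
    e.sort(key=lambda v:-np.hypot(*v)); a=np.arctan2(e[0][1],e[0][0])
    return b.mean(0).round(1),np.round([np.hypot(*v) for v in e],1),round(float((a+0)%np.pi),3)
E
python3 - <<'E'
from h import *
im=manip.capture("top")
cv2.imwrite("pics/crop.png",cv2.resize(im[190:310,180:540,::-1],None,fx=2.2,fy=2.2,interpolation=2))
H=dict(panel=18,spacer=10,junction=24,long_terminal=16,short_terminal=16,board=15,eraser=12)
for t,z in H.items():
    for r in manip.regions_of(t,"top")[:3]:
        print(t,round(r["score"],2),np.round(r["rect"]),*fit(r["pixels"],z,"top"))
print("spacers",world([(446,239),(508,253)],10,"top"),np.hypot(*world([(446,239),(508,253)],10,"top").T))
E
```

```text
panel 0.68 [187. 201. 300. 271.] [490.7 151.2] [264.1 161.4] 1.532
spacer 0.91 [427. 228. 464. 250.] [ 481.4 -345.4] [83.4 51. ] 1.499
spacer 0.79 [497. 236. 520. 273.] [ 446.1 -493.4] [81.7 50.3] 0.289
junction 0.85 [380. 231. 412. 247.] [ 478.3 -214.8] [75.7 37. ] 1.572
long_terminal 0.42 [399. 277. 416. 292.] [ 367.4 -249.2] [44.8 13.4] 2.346
short_terminal 0.41 [378. 231. 406. 246.] [ 479.8 -215.9] [76.2 37.3] 1.572
board 0.71 [326. 230. 357. 262.] [465.1 -96.3] [70.9 47.6] 1.101
board 0.62 [425. 230. 464. 251.] [ 479.8 -343.8] [83.8 52.3] 1.503
eraser 0.7 [358. 279. 375. 290.] [ 376.9 -149.9] [44.  22.9] 1.101
spacers [[ 482.39515913 -347.58014724]
 [ 447.82570971 -496.8573152 ]] [594.57299662 668.89091632]
```

View pics/crop.png

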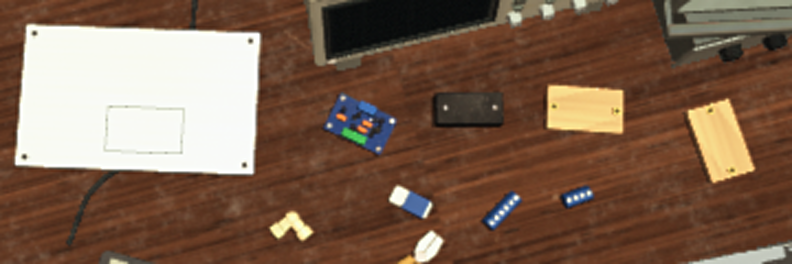

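The spacer to take is the one at (446,239), 0.59 m from the base; the other at (508,253) is 0.67 m away. The crop shows the short four-screw block at about (442,279). I'll go to the panel first and measure its rectangle on the way.

```bash
cat >> h.py <<'E'
def plan(x,y,z,yaw):
    "tool-axis shift (m) and turn units from here to the TCP target; yaw taken mod pi nearest"
    s=manip.sense(); p=s["position"]; r=s["tcp_rot"]; c,n=np.cos(r[2]),np.sin(r[2])
    R=np.array([[c,n,0],[n,-c,0],[0,0,-1.]])
    d=R.T@(np.array([x,y,z])-p)/1000
    t=(yaw-r[2]+np.pi/2)%np.pi-np.pi/2
    print("at",p.round(1),"yaw",round(r[2],3),"t",round(s["clock"],2),"-> shift",d.round(4),"turn",round(-np.degrees(t)/6,2),"rows",int(np.ceil(max(np.linalg.norm(d)/.0625,abs(np.degrees(t))/10.7))))
E
python3 - <<'E'
from h import *
print(world([(442.3,279.1)],16,"top"))
print("rect",world([(228.6,238.6),(263.6,239.5),(262.7,259.5),(227.7,258.6),(245.7,249.1)],18,"top"))
plan(470,150,330,1.53)
T=manip.camera_info("wrist"); print(T)
E
```

```text
[[ 382.95305879 -333.14237016]]
rect [[481.17257102 183.62283168]
 [479.03637875  98.20567806]
 [429.7101595   99.38948766]
 [431.79839696 184.22253718]
 [455.22106454 141.22248288]]
at [183.9 623.5 231.4] yaw 2.855 t 1.4 -> shift [-0.4084 -0.3732 -0.0986] turn 12.65 rows 9
{'K': array([[378.65556782,   0.        , 320.21349073],
       [  0.        , 378.65556782, 241.38121597],
       [  0.        ,   0.        ,   1.        ]]), 'world_from_camera': array([[ 2.83181374e-01, -9.17600812e-01, -2.78957091e-01,
         1.12129044e+02],
       [ 9.59066367e-01,  2.70972827e-01,  8.22522379e-02,
         6.44288825e+02],
       [ 1.15071468e-04, -2.90830666e-01,  9.56774535e-01,
         3.74164223e+02],
       [ 0.00000000e+00,  0.00000000e+00,  0.00000000e+00,
         1.00000000e+00]])}
```

```bash
python3 -m pendant '[[-0.41,-0.37,-0.1,12.7],[-0.41,-0.37,-0.1,12.7],[-0.41,-0.37,-0.1,12.7],[-0.41,-0.37,-0.1,12.7],[-0.41,-0.37,-0.1,12.7],[-0.41,-0.37,-0.1,12.7],[-0.41,-0.37,-0.1,12.7],[-0.41,-0.37,-0.1,12.7],[-0.41,-0.37,-0.1,12.7],[-0.41,-0.37,-0.1,12.7]]' 100
python3 - <<'E'
from h import *
im=manip.capture("wrist"); cv2.imwrite("pics/w1.png",im[:,:,::-1])
i=manip.camera_info("wrist")
for r in manip.regions_of("panel","wrist")[:2]: print(r["score"],fit(r["pixels"],18,"wrist",i))
for r in manip.place_of("panel","wrist")[:2]: print(r["score"],r["point"],world([r["point"][::-1]],18,"wrist",i))
plan(465,-325,250,1.499)
E
```

```text
clock: 2.65
position: [475.2, 147.0, 332.8]
tcp_rot: [3.138, -0.0, 1.514]
force: [-0.1, 1.2, 0.1]
gripper_width: 85.5
grip_force: 0.0
0.76 (array([486.7, 153.5], dtype=float32), array([263.2, 161.6], dtype=float32), 1.537)
0.62 [194.1, 305.2] [[454.47465395 146.67464652]]
at [471.9 153.7 331.1] yaw 1.526 t 2.8 -> shift [-0.4785  0.0144  0.0811] turn 0.26 rows 8
```

View pics/w1.png

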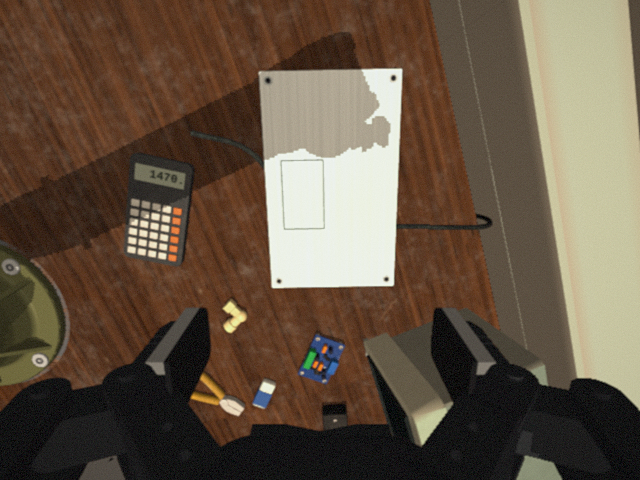

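Wrist view: the rectangle's corners run (281,160) to (324,229) with centre (303,194), which agrees with the top view (455,142). Now the spacer.

```bash
python3 -m pendant '[[-0.499,-0.003,0.131,0.3],[-0.499,-0.003,0.131,0.3],[-0.499,-0.003,0.131,0.3],[-0.499,-0.003,0.131,0.3],[-0.499,-0.003,0.131,0.3],[-0.499,-0.003,0.131,0.3],[-0.499,-0.003,0.131,0.3],[-0.499,-0.003,0.131,0.3],[-0.499,-0.003,0.131,0.3],[-0.499,-0.003,0.131,0.3]]' 100
python3 - <<'E'
from h import *
im=manip.capture("top"); cv2.imwrite("pics/t2.png",im[:,:,::-1])
im=manip.capture("wrist"); cv2.imwrite("pics/w2.png",im[:,:,::-1])
i=manip.camera_info("wrist")
H=dict(panel=18,junction=24,long_terminal=16,short_terminal=16,board=15)
for t,z in H.items():
    for r in manip.regions_of(t,"wrist")[:2]:
        print(t,round(r["score"],2),np.round(r["rect"]),*fit(r["pixels"],z,"wrist",i))
plan(481.4,-345.4,0,1.499)
E
```

```text
clock: 4.05
position: [446.6, -345.2, 199.1]
tcp_rot: [-3.139, -0.0, 1.493]
force: [0.8, 0.1, 0.6]
gripper_width: 85.3
grip_force: 0.0
junction 0.81 [322.   0. 373. 109.] [ 478.  -217.3] [73.4 37. ] 1.584
long_terminal 0.58 [186.  88. 241. 136.] [ 368.3 -250.9] [47.7 17.5] 2.358
short_terminal 0.63 [232. 183. 264. 228.] [ 383.8 -332. ] [31. 18.] 1.92
at [ 447.4 -344.5  200.7] yaw 1.496 t 4.4 -> shift [0.0016 0.034  0.2007] turn -0.03 rows 4
```

View pics/w2.png

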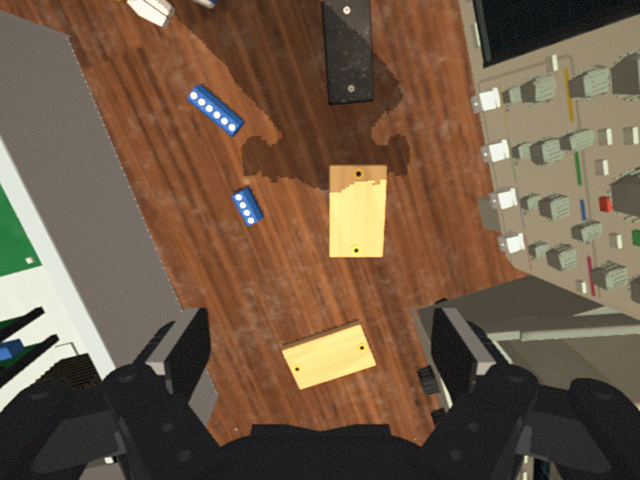

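The wrist view shows the wanted spacer at (358,212), the other at (328,357), the junction at (348,50), the long block at (215,110) and the short one at (247,206).

Run:
```python
from h import *
i=manip.camera_info("wrist"); print(world([(358,212),(328,357),(358,165),(358,257)],10,"wrist",i))
plan(481.4,-345.4,60,1.505)
```

```text
[[ 480.7965921  -346.6601848 ]
 [ 443.4728931  -494.55426661]
 [ 482.72503172 -305.05296952]
 [ 478.81206055 -389.47761613]]
at [ 447.4 -344.5  200.7] yaw 1.496 t 4.4 -> shift [0.0016 0.034  0.1407] turn -0.09 rows 3
```

```bash
python3 -m pendant '[[0,0.034,0.05,0],[0,0.034,0.1,0],[0,0.034,0.15,0],[0,0.034,0.18,0],[0,0.034,0.2,0],[0,0.034,0.2,0],[0,0.034,0.2,0],[0,0.034,0.2,0]]' 100
python3 -m pendant '[[0,0,0,0],[0,0,0,0],[0,0,0,0],[0,0,0,0],[0,0,0,0],[0,0,0,0]]' 0 60
python3 -m pendant '[[0,0,-0.06,0],[0,0,-0.12,0],[0,0,-0.18,0],[0,0,-0.2,0],[0,0,-0.2,0],[0,0,-0.2,0]]'
python3 -c "
from h import *
plan(455.2,142,200,1.532)"
```

```text
clock: 5.4
position: [481.5, -348.9, 1.8]
tcp_rot: [3.139, 0.001, 1.494]
force: [-0.4, -0.4, -0.2]
gripper_width: 85.6
grip_force: 0.0
clock: 6.15
position: [481.1, -348.7, 1.2]
tcp_rot: [3.14, 0.0, 1.494]
force: [-0.7, 0.3, 5.4]
gripper_width: 47.8
grip_force: 62.3
clock: 6.9
position: [479.7, -347.3, 198.0]
tcp_rot: [-3.138, -0.002, 1.494]
force: [0.1, 0.1, -0.2]
gripper_width: 48.0
grip_force: 62.5
at [ 479.7 -347.3  198. ] yaw 1.494 t 6.9 -> shift [ 0.4859 -0.0621 -0.002 ] turn -0.37 rows 8
```

```bash
python3 -m pendant '[[0.05,-0.062,-0.05,0],[0.483,-0.062,-0.05,-0.4],[0.483,-0.062,-0.05,-0.4],[0.483,-0.062,-0.05,-0.4],[0.483,-0.062,-0.05,-0.4],[0.483,-0.062,-0.05,-0.4],[0.483,-0.062,-0.05,-0.4],[0.483,-0.062,-0.05,-0.4],[0.483,-0.062,-0.05,-0.4],[0.483,-0.062,-0.05,-0.4]]'
python3 -m pendant '[[0,0,0.05,0],[0,0,0.1,0],[0,0,0.12,0],[0,0,0.12,0],[0,0,0.12,0]]'
python3 -c "
from h import *
plan(455.2,139.5,20.5,1.532)
im=manip.capture('wrist'); cv2.imwrite('pics/w3.png',im[:,:,::-1])"
```

```text
clock: 8.15
position: [455.1, 138.0, 248.5]
tcp_rot: [-3.139, 0.003, 1.537]
force: [-0.3, -0.7, -0.9]
gripper_width: 47.8
grip_force: 62.5
clock: 8.78
position: [456.8, 137.0, 131.2]
tcp_rot: [3.14, -0.001, 1.533]
force: [-0.4, -0.1, 0.3]
gripper_width: 47.8
grip_force: 62.5
at [456.8 137.  131.2] yaw 1.533 t 8.78 -> shift [ 0.0025 -0.0017  0.1107] turn 0.01 rows 2
```

View pics/w3.png

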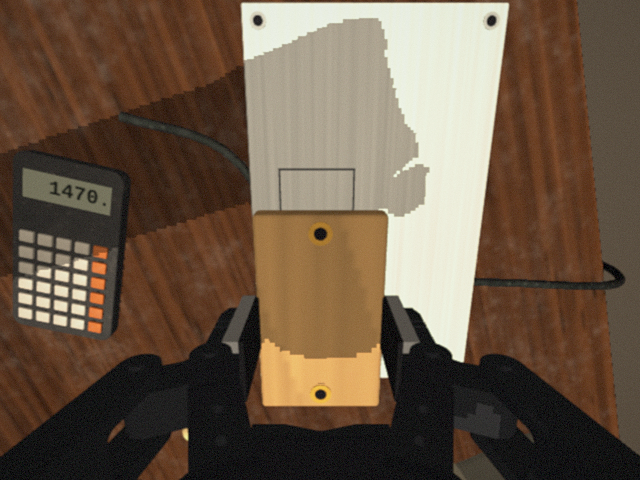

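The wrist view shows the spacer held square, its far edge at row 212 (cols 255–387); the far corners of the rectangle are at (279,169) and (354,169).

```bash
python3 -c "
from h import *
i=manip.camera_info('wrist')
a=world([(279,169),(354,169)],18,'wrist',i); b=world([(255,212),(387,212)],140,'wrist',i)
m,n=a.mean(0),b.mean(0); print(a,b,m,n)
uy=np.array([.039,.999]); print('rect centre',m-42*uy,'spacer',n-42*uy)"
```

```text
[[430.75461538 185.23256182]
 [480.89888616 183.36288185]] [[434.5389885  182.68945979]
 [482.37338374 180.90366669]] [455.82675077 184.29772184] [458.45618612 181.79656324]
rect centre [454.18875077 142.33972184] spacer [456.81818612 139.83856324]
```

```bash
python3 -m pendant '[[0.0025,-0.002,0.04,0],[0.0025,-0.002,0.08,0],[0.0025,-0.002,0.1,0],[0.0025,-0.002,0.111,0],[0.0025,-0.002,0.111,0],[0.0025,-0.002,0.111,0]]'
python3 -m pendant '[[0,0,0,0],[0,0,0,0],[0,0,0,0],[0,0,-0.01,0],[0,0,-0.06,0],[0,0,-0.12,0],[0,0,-0.18,0],[0,0,-0.23,0],[0,0,-0.23,0]]' 85
python3 -c "
from h import *
manip.capture('wrist')
plan(478.2,-216.5,200,1.576)"
```

```text
clock: 9.57
position: [455.0, 140.9, 20.3]
tcp_rot: [3.14, -0.001, 1.535]
force: [0.3, -0.0, -0.9]
gripper_width: 48.0
grip_force: 62.5
clock: 10.7
position: [456.5, 141.2, 254.3]
tcp_rot: [3.134, -0.005, 1.535]
force: [0.5, -0.4, -0.0]
gripper_width: 72.6
grip_force: 0.0
at [455.1 140.8 251.7] yaw 1.535 t 10.75 -> shift [-0.3562  0.0358  0.0517] turn -0.39 rows 6
```

```bash
python3 -m pendant '[[-0.356,0.036,0.052,-0.4],[-0.356,0.036,0.052,-0.4],[-0.356,0.036,0.052,-0.4],[-0.356,0.036,0.052,-0.4],[-0.356,0.036,0.052,-0.4],[-0.356,0.036,0.052,-0.4],[-0.356,0.036,0.052,-0.4],[-0.356,0.036,0.052,-0.4],[-0.356,0.036,0.052,-0.4]]'
python3 - <<'E'
from h import *
im=manip.capture("top"); 
for t,z in dict(spacer=28,junction=24,board=15).items():
    for r in manip.regions_of(t,"top")[:3]:
        print(t,round(r["score"],2),np.round(r["rect"]),*fit(r["pixels"],z,"top"))
plan(478.2,-216.5,4,1.576)
E
```

```text
clock: 11.88
position: [477.6, -214.6, 196.9]
tcp_rot: [-3.141, -0.001, 1.58]
force: [0.2, -0.2, -0.1]
gripper_width: 72.8
grip_force: 0.0
spacer 0.77 [226. 237. 264. 259.] [457.4 142.7] [84.5 46.6] 1.572
spacer 0.72 [491. 235. 523. 272.] [ 442.7 -486.4] [83.7 54.2] 0.281
at [ 477.8 -215.5  197.4] yaw 1.579 t 12.07 -> shift [-0.001   0.0004  0.1934] turn 0.03 rows 4
```

```bash
python3 -m pendant '[[-0.001,0,0.05,0],[-0.001,0,0.1,0],[-0.001,0,0.15,0],[-0.001,0,0.18,0],[-0.001,0,0.193,0],[-0.001,0,0.193,0],[-0.001,0,0.193,0]]'
python3 -m pendant '[[0,0,0,0],[0,0,0,0],[0,0,0,0],[0,0,0,0],[0,0,0,0],[0,0,0,0]]' 0 60
python3 -m pendant '[[0,0,-0.06,0],[0,0,-0.12,0],[0,0,-0.18,0],[0,0,-0.24,0],[0,0,-0.25,0],[0,0,-0.25,0]]'
python3 -c "
from h import *
plan(455.5,141.5,160,1.532)"
```

```text
clock: 12.95
position: [478.7, -217.8, 5.7]
tcp_rot: [3.139, 0.0, 1.577]
force: [0.1, -0.5, 0.7]
gripper_width: 72.4
grip_force: 0.0
clock: 13.7
position: [478.3, -217.6, 5.3]
tcp_rot: [3.14, -0.0, 1.577]
force: [-0.1, 0.9, 6.7]
gripper_width: 34.9
grip_force: 61.2
clock: 14.45
position: [477.5, -217.2, 254.2]
tcp_rot: [3.141, -0.001, 1.578]
force: [0.0, 0.1, -1.1]
gripper_width: 34.5
grip_force: 60.6
at [ 477.5 -217.2  254.2] yaw 1.578 t 14.45 -> shift [ 0.3589 -0.0195  0.0942] turn 0.44 rows 6
```

```bash
python3 -m pendant '[[0.359,-0.02,0,0.45],[0.359,-0.02,0,0.45],[0.359,-0.02,0,0.45],[0.359,-0.02,0,0.45],[0.359,-0.02,0.05,0.45],[0.359,-0.02,0.094,0.45],[0.359,-0.02,0.094,0.45],[0.359,-0.02,0.094,0.45],[0.359,-0.02,0.094,0.45],[0.359,-0.02,0.094,0.45]]'
python3 -c "
from h import *
plan(455.5,141.5,34.3,1.532)
im=manip.capture('wrist'); cv2.imwrite('pics/w4.png',im[:,:,::-1])"
```

```text
clock: 15.7
position: [455.9, 140.5, 161.1]
tcp_rot: [3.14, -0.001, 1.528]
force: [-0.5, -0.0, -0.5]
gripper_width: 34.8
grip_force: 60.5
at [455.9 140.5 161.1] yaw 1.528 t 15.7 -> shift [ 0.001  -0.0005  0.1268] turn -0.04 rows 3
```

View pics/w4.png

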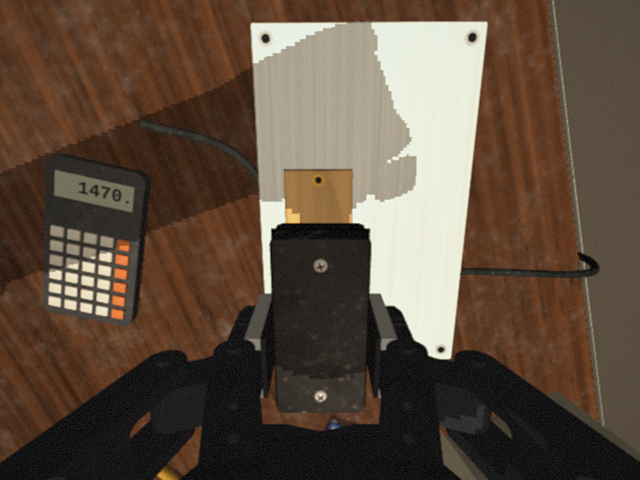

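Spacer lies on the rectangle (far edge row 169, cols 285–352); the junction is held square, the top far edge at row 238, cols 272–369.

```bash
python3 -c "
from h import *
i=manip.camera_info('wrist'); uy=np.array([.039,.999])
print(world([(285,169),(352,169)],28,'wrist',i).mean(0)-42*uy, world([(272,238),(369,238)],180,'wrist',i).mean(0)-37.5*uy)"
```

```text
[454.4072642  143.42493108] [455.6365477  140.76289862]
```

```bash
python3 -m pendant '[[0.002,-0.001,0.05,0],[0.002,-0.001,0.1,0],[0.002,-0.001,0.12,0],[0.002,-0.001,0.127,0],[0.002,-0.001,0.127,0],[0.002,-0.001,0.127,0]]'
python3 -m pendant '[[0,0,0,0],[0,0,0,0],[0,0,0,0],[0,0,-0.01,0],[0,0,-0.06,0],[0,0,-0.12,0],[0,0,-0.18,0],[0,0,-0.23,0],[0,0,-0.23,0]]' 70
python3 -c "
from h import *
plan(465.1,-96.3,200,1.101)"
```

```text
clock: 16.5
position: [455.3, 143.8, 34.4]
tcp_rot: [3.14, -0.002, 1.53]
force: [-0.7, -0.6, -0.8]
gripper_width: 34.8
grip_force: 60.5
clock: 17.62
position: [456.6, 144.0, 268.2]
tcp_rot: [3.134, -0.006, 1.53]
force: [-0.9, -0.5, -0.1]
gripper_width: 59.7
grip_force: 0.0
at [456.6 144.  268.2] yaw 1.53 t 17.62 -> shift [-0.2398  0.0184  0.0682] turn 4.09 rows 4
```

```bash
python3 -m pendant '[[-0.24,0.018,0.068,4.1],[-0.24,0.018,0.068,4.1],[-0.24,0.018,0.068,4.1],[-0.24,0.018,0.068,4.1],[-0.24,0.018,0.068,4.1],[-0.24,0.018,0.068,4.1],[-0.24,0.018,0.068,4.1],[-0.24,0.018,0.068,4.1]]' 85
python3 - <<'E'
from h import *
im=manip.capture("wrist"); cv2.imwrite('pics/w5.png',im[100:400,130:530,::-1])
i=manip.camera_info('wrist')
for r in manip.regions_of("board","wrist")[:2]:
    print(round(r["score"],2),np.round(r["rect"]),*fit(r["pixels"],10,"wrist",i))
for r in manip.place_of("board","wrist")[:2]: print(r,world([r["point"][::-1]],0,'wrist',i))
plan(465.1,-96.3,3,1.101)
E
```

```text
clock: 18.62
position: [462.7, -95.9, 195.4]
tcp_rot: [3.141, -0.0, 1.103]
force: [0.7, -0.9, 0.1]
gripper_width: 72.6
grip_force: 0.0
0.89 [296. 170. 348. 253.] [462.7 -96.3] [70.7 46.1] 1.123
{'point': [209.4, 320.0], 'score': 0.69} [[462.476949   -94.62950525]]
at [462.6 -96.5 195.4] yaw 1.102 t 18.77 -> shift [0.0013 0.0022 0.1924] turn 0.01 rows 4
```

View pics/w5.png

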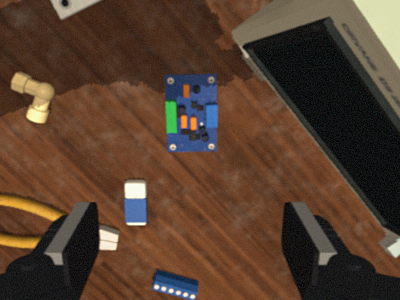

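Board at full-image (321,213), green and blue connectors at the middle of both long edges; the scope's front-left corner is to its right at (367,138). I'll check the clearance.

Run:
```python
from h import *
i=manip.camera_info('wrist')
print(world([(365,138),(520,350)],190,'wrist',i), world([(387,178),(520,350)],20,'wrist',i), world([(325,216),(408,202)],0,'top'))
plan(463,-96,3,1.12)
```

```text
[[ 508.85677109  -41.82885588]
 [ 532.19298363 -156.50452471]] [[ 526.44915717  -92.6675955 ]
 [ 573.73886116 -301.24760166]] [[ 542.43231931  -51.59106628]
 [ 578.59069536 -259.09620107]]
at [462.6 -96.5 195.4] yaw 1.102 t 18.77 -> shift [7.000e-04 1.000e-04 1.924e-01] turn -0.17 rows 4
```

```bash
python3 -m pendant '[[0.001,0,0.05,-0.15],[0.001,0,0.1,-0.15],[0.001,0,0.15,-0.15],[0.001,0,0.18,-0.15],[0.001,0,0.191,-0.15],[0.001,0,0.191,-0.15],[0.001,0,0.191,-0.15]]'
python3 -m pendant '[[0,0,0,0],[0,0,0,0],[0,0,0,0],[0,0,0,0],[0,0,0,0],[0,0,0,0]]' 0 30
python3 -m pendant '[[0,0,-0.06,0],[0,0,-0.12,0],[0,0,-0.18,0],[0,0,-0.24,0],[0,0,-0.25,0],[0,0,-0.25,0]]'
python3 -c "
from h import *
plan(532.6,139,150,1.532)"
```

```text
clock: 19.65
position: [464.2, -96.2, 5.6]
tcp_rot: [3.14, -0.002, 1.117]
force: [0.2, 0.9, 0.6]
gripper_width: 72.7
grip_force: 0.0
clock: 20.4
position: [464.0, -96.1, 5.4]
tcp_rot: [3.14, -0.002, 1.117]
force: [-0.4, 0.0, 6.6]
gripper_width: 43.3
grip_force: 30.2
clock: 21.15
position: [462.9, -96.2, 254.2]
tcp_rot: [3.141, -0.001, 1.117]
force: [-0.5, -0.1, -1.0]
gripper_width: 44.1
grip_force: 31.9
at [462.9 -96.2 254.2] yaw 1.117 t 21.15 -> shift [ 0.2419 -0.0406  0.1042] turn -3.97 rows 5
```

```bash
python3 -m pendant '[[0.242,-0.041,0,-4],[0.242,-0.041,0,-4],[0.242,-0.041,0,-4],[0.242,-0.041,0,-4],[0.242,-0.041,0.05,-4],[0.242,-0.041,0.104,-4],[0.242,-0.041,0.104,-4],[0.242,-0.041,0.104,-4],[0.242,-0.041,0.104,-4],[0.242,-0.041,0.104,-4]]'
python3 -c "
from h import *
plan(532.6,139.5,24.5,1.532)
im=manip.capture('wrist'); cv2.imwrite('pics/w6.png',im[:,:,::-1])"
```

```text
clock: 22.4
position: [533.3, 139.5, 152.0]
tcp_rot: [3.139, -0.002, 1.535]
force: [-0.6, 0.7, -1.1]
gripper_width: 43.3
grip_force: 31.9
at [533.3 139.5 152. ] yaw 1.535 t 22.4 -> shift [-0.     -0.0007  0.1275] turn 0.03 rows 3
```

View pics/w6.png

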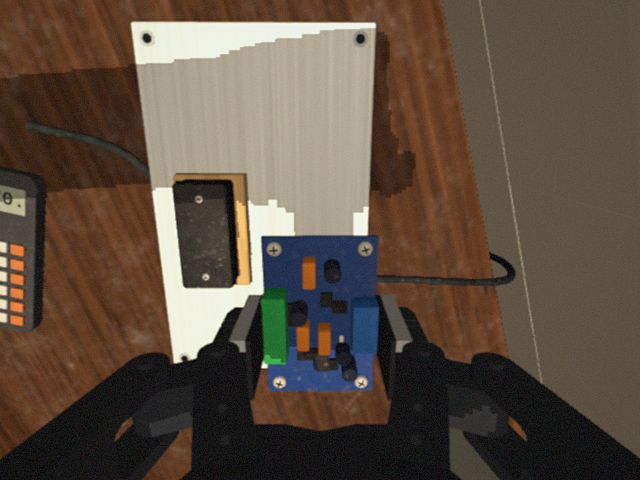

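The junction sits centred on the spacer (cols 175–245, rows 175–285), and the board is held square at (318,312). Lowering it.

```bash
python3 -m pendant '[[0,-0.001,0.05,0],[0,-0.001,0.1,0],[0,-0.001,0.12,0],[0,-0.001,0.128,0],[0,-0.001,0.128,0],[0,-0.001,0.128,0]]'
python3 -m pendant '[[0,0,0,0],[0,0,0,0],[0,0,0,0],[0,0,-0.01,0],[0,0,-0.06,0],[0,0,-0.12,0],[0,0,-0.18,0],[0,0,-0.23,0],[0,0,-0.23,0]]' 68
python3 -c "
from h import *
plan(383.3,-332.5,200,1.97)"
```

```text
clock: 23.2
position: [532.7, 139.7, 23.9]
tcp_rot: [3.139, -0.002, 1.535]
force: [0.1, 0.0, -0.8]
gripper_width: 44.1
grip_force: 32.1
clock: 24.32
position: [533.8, 139.3, 257.0]
tcp_rot: [3.135, -0.005, 1.535]
force: [0.4, 0.6, -0.9]
gripper_width: 58.0
grip_force: 0.0
at [533.8 139.3 257. ] yaw 1.535 t 24.32 -> shift [-0.4769 -0.1334  0.057 ] turn -4.16 rows 8
```

```bash
python3 -m pendant '[[-0.477,-0.133,0.057,-4.2],[-0.477,-0.133,0.057,-4.2],[-0.477,-0.133,0.057,-4.2],[-0.477,-0.133,0.057,-4.2],[-0.477,-0.133,0.057,-4.2],[-0.477,-0.133,0.057,-4.2],[-0.477,-0.133,0.057,-4.2],[-0.477,-0.133,0.057,-4.2],[-0.477,-0.133,0.057,-4.2],[-0.477,-0.133,0.057,-4.2]]' 55
python3 - <<'E'
from h import *
manip.capture("wrist");im=manip.capture("wrist"); cv2.imwrite('pics/w7.png',im[:,:,::-1])
i=manip.camera_info('wrist')
for t in("short_terminal","long_terminal"):
  for r in manip.regions_of(t,"wrist")[:2]:
    print(t,round(r["score"],2),np.round(r["rect"]),*fit(r["pixels"],12,"wrist",i))
  for r in manip.place_of(t,"wrist")[:2]: print(r,world([r["point"][::-1]],0,'wrist',i))
plan(383,-332.5,4,1.97)
E
```

```text
clock: 25.58
position: [380.3, -333.0, 194.6]
tcp_rot: [-3.14, -0.001, 1.972]
force: [0.4, 0.9, 0.3]
gripper_width: 47.4
grip_force: 0.0
{'point': [214.8, 318.3], 'score': 0.87} [[ 381.3960628  -334.53788734]]
long_terminal 0.82 [326.  90. 357. 149.] [ 366.7 -250.7] [46.1 16.8] 2.356
{'point': [118.4, 340.7], 'score': 0.92} [[ 365.83659825 -250.01797142]]
at [ 382.8 -331.   195.6] yaw 1.979 t 25.88 -> shift [-0.0015 -0.0004  0.1916] turn 0.09 rows 4
```

View pics/w7.png

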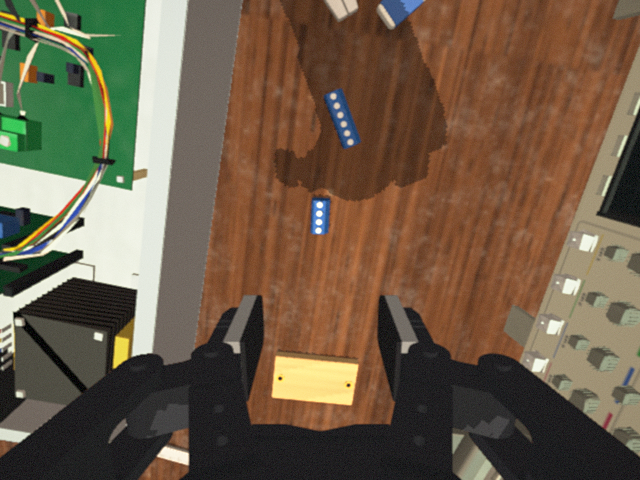

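The short block is at (320,216), square to the fingers; the long one at (341,118). The chassis wall (up to col 220) and the other spacer (316,378) are clear.

```bash
python3 -c "
from h import *
print(world([(320,216)],12,'wrist'),world([(215,216)],0,'wrist'),world([(180,216)],70,'wrist'))
plan(*world([(320,216)],12,'wrist')[0],4,1.975)"
```

```text
[[ 382.89608473 -332.48475045]] [[ 295.78970007 -373.13450834]] [[ 284.23261722 -360.43322675]]
at [ 382.8 -331.   195.6] yaw 1.979 t 25.88 -> shift [-0.0014 -0.0005  0.1916] turn 0.04 rows 4
```

```bash
python3 -m pendant '[[-0.001,0,0.05,0],[-0.001,0,0.1,0],[-0.001,0,0.15,0],[-0.001,0,0.18,0],[-0.001,0,0.191,0],[-0.001,0,0.191,0],[-0.001,0,0.191,0]]'
python3 -m pendant '[[0,0,0,0],[0,0,0,0],[0,0,0,0],[0,0,0,0],[0,0,0,0],[0,0,0,0]]' 0 30
python3 -m pendant '[[0,0,-0.06,0],[0,0,-0.12,0],[0,0,-0.18,0],[0,0,-0.24,0],[0,0,-0.25,0],[0,0,-0.25,0]]'
python3 -c "
from h import *
plan(451.5,55.5,150,1.532)"
```

```text
clock: 26.75
position: [383.2, -334.1, 5.8]
tcp_rot: [3.139, 0.002, 1.976]
force: [-0.3, -0.1, 0.3]
gripper_width: 46.8
grip_force: 0.0
clock: 27.5
position: [382.6, -333.9, 5.2]
tcp_rot: [3.14, 0.0, 1.975]
force: [-1.2, 1.1, 7.2]
gripper_width: 14.9
grip_force: 30.6
clock: 28.25
position: [382.0, -333.4, 254.2]
tcp_rot: [3.14, -0.0, 1.976]
force: [-0.1, 0.5, -1.8]
gripper_width: 14.8
grip_force: 29.8
at [ 382.  -333.4  254.2] yaw 1.976 t 28.25 -> shift [0.3301 0.2171 0.1042] turn 4.24 rows 7
```

```bash
python3 -m pendant '[[0.33,0.217,0,4.2],[0.33,0.217,0,4.2],[0.33,0.217,0,4.2],[0.33,0.217,0,4.2],[0.33,0.217,0,4.2],[0.33,0.217,0.05,4.2],[0.33,0.217,0.104,4.2],[0.33,0.217,0.104,4.2],[0.33,0.217,0.104,4.2],[0.33,0.217,0.104,4.2]]'
python3 -c "
from h import *
plan(451.5,55.5,24,1.532)
im=manip.capture('wrist'); cv2.imwrite('pics/w8.png',im[:,:,::-1])"
```

```text
clock: 29.5
position: [451.0, 53.8, 149.5]
tcp_rot: [-3.14, 0.002, 1.534]
force: [-0.5, 0.1, 0.3]
gripper_width: 14.9
grip_force: 29.8
at [451.   53.8 149.5] yaw 1.534 t 29.5 -> shift [0.0018 0.0004 0.1255] turn 0.02 rows 3
```

View pics/w8.png

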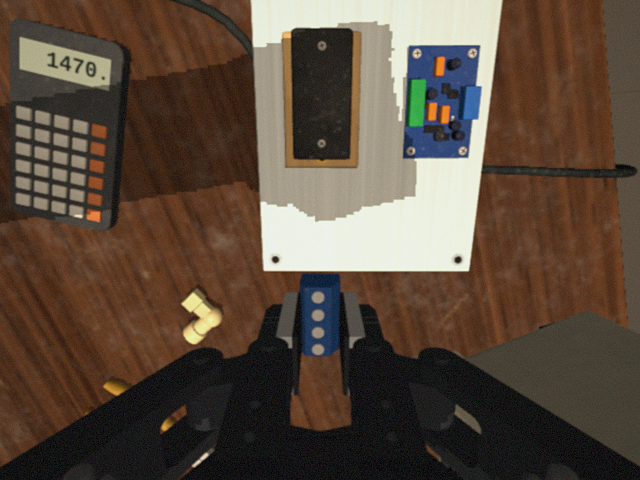

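The spacer and junction (322,95) and the board (440,103) lie square, and the short block is held at (319,315). Lowering and releasing, then on to the long one.

```bash
python3 -m pendant '[[0.002,0,0.05,0],[0.002,0,0.1,0],[0.002,0,0.12,0],[0.002,0,0.126,0],[0.002,0,0.126,0],[0.002,0,0.126,0]]'
python3 -m pendant '[[0,0,0,0],[0,0,0,0],[0,0,0,0],[0,0,-0.01,0],[0,0,-0.06,0],[0,0,-0.12,0],[0,0,-0.18,0],[0,0,-0.23,0],[0,0,-0.23,0]]' 50
python3 -c "
from h import *
plan(367,-250.5,200,2.35)"
```

```text
clock: 30.3
position: [452.9, 57.2, 25.7]
tcp_rot: [3.139, -0.001, 1.535]
force: [-0.1, -0.5, -0.3]
gripper_width: 15.2
grip_force: 29.8
clock: 31.42
position: [454.0, 57.4, 259.2]
tcp_rot: [3.133, -0.004, 1.535]
force: [-0.6, -0.8, -0.5]
gripper_width: 42.8
grip_force: 0.0
at [454.   57.4 259.2] yaw 1.535 t 31.43 -> shift [-0.3108 -0.0759  0.0592] turn -7.78 rows 6
```

```bash
python3 -m pendant '[[-0.2,-0.02,0.02,-3],[-0.2,-0.02,0.02,-5],[-0.2,-0.02,0.02,-6],[-0.311,-0.076,0.059,-7.8],[-0.311,-0.076,0.059,-7.8],[-0.311,-0.076,0.059,-7.8],[-0.311,-0.076,0.059,-7.8],[-0.311,-0.076,0.059,-7.8],[-0.311,-0.076,0.059,-7.8],[-0.311,-0.076,0.059,-7.8]]'
python3 - <<'E'
from h import *
manip.capture("top");im=manip.capture("wrist"); cv2.imwrite('pics/w9.png',im[:,:,::-1])
i=manip.camera_info('wrist')
for r in manip.regions_of("long_terminal","wrist")[:2]:
    print(round(r["score"],2),np.round(r["rect"]),*fit(r["pixels"],12,"wrist",i))
for t,z in dict(short_terminal=34,board=28,junction=52).items():
  for r in manip.regions_of(t,"top")[:2]:
    print(t,round(r["score"],2),np.round(r["rect"]),*fit(r["pixels"],z,"top"))
plan(367,-250.5,4,2.35)
E
```

```text
clock: 32.67
position: [365.1, -250.2, 195.4]
tcp_rot: [-3.141, 0.0, 2.354]
force: [0.2, -0.5, -0.5]
gripper_width: 42.7
grip_force: 0.0
short_terminal 0.67 [275. 248. 287. 253.] [453.9  57.8] [31.3 17.1] 1.572
board 0.83 [231. 206. 259. 226.] [535.4 139.7] [70.4 45.1] 1.572
junction 0.65 [225. 238. 259. 255.] [455.4 144.1] [74.1 40.9] 1.572
at [ 364.7 -250.9  195.3] yaw 2.352 t 32.98 -> shift [-0.0013  0.0019  0.1913] turn 0.02 rows 4
```

```bash
python3 -m pendant '[[-0.001,0.002,0.05,0],[-0.001,0.002,0.1,0],[-0.001,0.002,0.15,0],[-0.001,0.002,0.18,0],[-0.001,0.002,0.191,0],[-0.001,0.002,0.191,0],[-0.001,0.002,0.191,0]]'
python3 -m pendant '[[0,0,0,0],[0,0,0,0],[0,0,0,0],[0,0,0,0],[0,0,0,0],[0,0,0,0]]' 0 30
python3 -m pendant '[[0,0,-0.06,0],[0,0,-0.12,0],[0,0,-0.18,0],[0,0,-0.24,0],[0,0,-0.25,0],[0,0,-0.25,0]]'
python3 -c "
from h import *
plan(458.9,237,150,1.532)"
```

```text
clock: 33.85
position: [367.3, -250.6, 4.9]
tcp_rot: [3.141, 0.001, 2.352]
force: [-0.9, -0.0, 0.1]
gripper_width: 42.7
grip_force: 0.0
clock: 34.6
position: [367.5, -250.3, 5.1]
tcp_rot: [3.14, 0.001, 2.352]
force: [-1.0, 1.3, 5.6]
gripper_width: 15.0
grip_force: 31.6
clock: 35.35
position: [366.7, -250.9, 254.5]
tcp_rot: [3.141, 0.001, 2.351]
force: [0.3, -0.3, -1.0]
gripper_width: 15.2
grip_force: 30.8
at [ 366.7 -250.9  254.5] yaw 2.351 t 35.35 -> shift [0.282  0.4087 0.1045] turn 7.82 rows 9
```

```bash
python3 -m pendant '[[0.074,0.197,0,2],[0.074,0.197,0,3],[0.074,0.197,0,4],[0.282,0.409,0,6],[0.282,0.409,0,7.8],[0.282,0.409,0,7.8],[0.282,0.409,0,7.8],[0.282,0.409,0,7.8],[0.282,0.409,0,7.8],[0.282,0.409,0,7.8]]'
python3 -c "
from h import *
manip.capture('top');manip.capture('top')
plan(458.9,238,24,1.532)"
```

```text
clock: 36.6
position: [457.4, 238.4, 251.9]
tcp_rot: [-3.138, 0.003, 1.538]
force: [0.5, -0.5, -0.7]
gripper_width: 15.2
grip_force: 30.8
at [458.5 235.6 253.1] yaw 1.533 t 36.7 -> shift [0.0024 0.0003 0.2291] turn 0.01 rows 4
```

```bash
python3 -m pendant '[[0.002,0,0.06,0],[0.002,0,0.12,0],[0.002,0,0.18,0],[0.002,0,0.21,0],[0.002,0,0.229,0],[0.002,0,0.229,0],[0.002,0,0.229,0]]'
python3 -m pendant '[[0,0,0,0],[0,0,0,0],[0,0,0,0],[0,0,-0.01,0],[0,0,-0.06,0],[0,0,-0.12,0],[0,0,-0.18,0],[0,0,-0.23,0],[-0.06,0,-0.25,0]]' 50
python3 -m pendant '[[-0.25,0,-0.03,0],[-0.25,0,-0.03,0],[-0.25,0,-0.03,0],[-0.25,0,-0.03,0],[-0.25,0,-0.03,0],[-0.25,0,-0.03,0]]'
python3 - <<'E'
from h import *
manip.capture("top");im=manip.capture("wrist"); cv2.imwrite('pics/w10.png',im[:,:,::-1])
i=manip.camera_info('wrist')
for c in("wrist","top"):
 for t,z in dict(panel=18,spacer=28,long_terminal=34,short_terminal=34,board=28,junction=52).items():
  for r in manip.regions_of(t,c)[:1]:
    print(c,t,round(r["score"],2),np.round(r["rect"]),*fit(r["pixels"],z,c))
E
```

```text
clock: 37.58
position: [459.4, 238.8, 26.2]
tcp_rot: [3.14, -0.0, 1.533]
force: [0.2, 0.7, -0.3]
gripper_width: 15.2
grip_force: 32.0
clock: 38.7
position: [457.1, 184.7, 279.3]
tcp_rot: [3.136, -0.004, 1.544]
force: [0.7, -1.6, -0.1]
gripper_width: 42.9
grip_force: 0.0
clock: 39.45
position: [447.5, -68.8, 305.5]
tcp_rot: [3.141, -0.001, 1.535]
force: [0.5, 0.6, 0.7]
gripper_width: 42.5
grip_force: 0.0
wrist panel 0.96 [278.   2. 436. 114.] [485.7  71.5] [161.6 107.4] 3.108
wrist spacer 0.76 [292.   0. 346.  30.] [452.3 110.7] [50.8 25.1] 3.108
wrist short_terminal 0.71 [311.  57. 331.  94.] [452.1  56.2] [30.6 15.3] 1.537
wrist board 0.74 [376.   0. 425.  22.] [530.3 111.3] [45.  17.2] 3.107
wrist junction 0.77 [302.   0. 339.  20.] [453.1 108.8] [35.9 13.8] 3.107
top panel 0.92 [188. 201. 300. 269.] [493.  150.5] [264.4 164.9] 1.546
top spacer 0.95 [491. 234. 524. 270.] [ 443.  -486.2] [83.1 52.2] 0.278
top short_terminal 0.67 [275. 245. 286. 254.] [452.7  57.8] [31.2 14.6] 1.572
top board 0.64 [231. 205. 262. 228.] [535.4 140.3] [76.1 45.1] 1.572
top junction 0.79 [228. 239. 258. 252.] [455.4 144.2] [74.1 36.1] 1.572
```

View pics/w10.png

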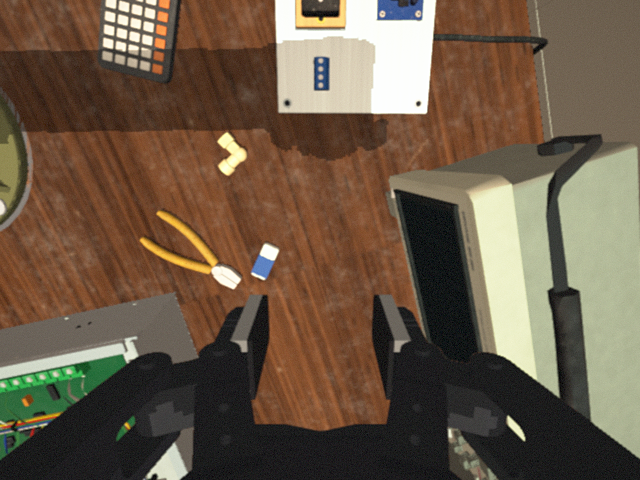

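The wrist view shows the short block standing square on the panel at (321,74). One close look with the top camera to check the rest.

Run:
```python
from h import *
im=manip.capture("top"); cv2.imwrite('pics/t3.png',cv2.resize(im[190:290,120:320,::-1],None,fx=4,fy=4,interpolation=2))
for t,z in dict(long_terminal=34).items():
  for r in manip.regions_of(t,"top")[:2]+manip.place_of(t,"top")[:2]: print(r.get("rect"),r.get("point"),r["score"])
```

```text
[196.6, 243.8, 214.2, 249.5] None 0.65
```

View pics/t3.png

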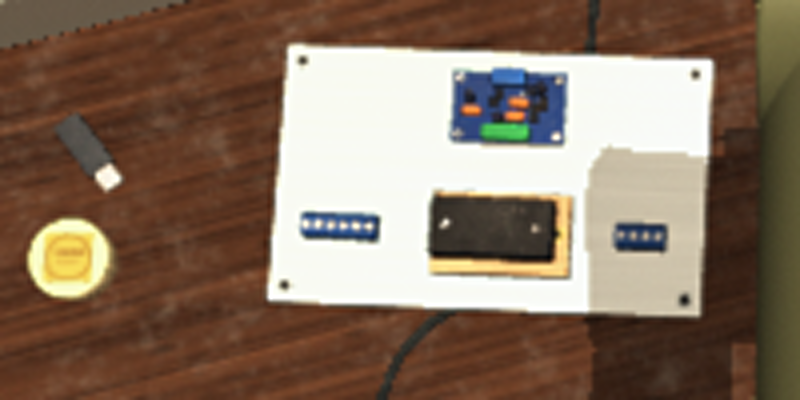

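All parts are square: long block (340,226), spacer (501,234) with the junction on it (493,226), short block (641,236), board (508,106). Tin and stick are untouched. Next, the numbers.

Run:
```python
from h import *
f=lambda u,v,z:world([(120+u/4-.4,190+v/4-.4)],z,"top")[0]
pts=dict(spacer=f(501,233.5,28),junction=f(493,222,52),long=f(340,223,34),short=f(641,234,34),board=f(508,106,28))
c,s=np.cos(-.039),np.sin(-.039)
for k,p in pts.items():
    d=p-[454.8,142]; print(k,p.round(1),"panel frame",np.round([c*d[0]+s*d[1],-s*d[0]+c*d[1]],1),"to spacer",round(float(np.hypot(*(p-pts['spacer']))),1))
```

```text
spacer [456.2 141.9] panel frame [ 1.4 -0. ] to spacer 0.0
junction [458.7 143.3] panel frame [3.9 1.5] to spacer 2.9
long [461.4 237.9] panel frame [ 2.8 96.1] to spacer 96.2
short [454.9  57. ] panel frame [  3.4 -84.9] to spacer 84.9
board [535.1 139.7] panel frame [80.3  0.9] to spacer 79.0
```

All within tolerance, with the arm clear and at rest.

```bash
python3 -c "
from workcell import manip
print(manip.sign_off())"
```

```text
the job is handed in; nothing more can be done
None
```

All five parts are laid out on the panel and the job is handed in; my last camera check put each of them within tolerance, though the sign-off returned no verdict.

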